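Weed out the misfit pins, then hold the sprung cover at its mark

TASK

Five steel pins stand in the sprung-cover rack: three are alike, one is too long and one is too short. Take the long one and the short one out and put them in the open grey tray, leaving the three matching pins standing in their holes. Then pull the rack's spring-return handle towards you until its pointer is in line with the mark on the base, and finish still holding it there (the program ends while gripping the handle), without disturbing the other things on the table.

Things in the scene. Friction and masses are not known exactly. Their poses are not given: they have to be found in the camera images.
- pin_rack: fixed rack, turned up to 0.2 rad: grey base plate 340 x 250 x 8 mm with a grey block 44 (x) by 184 mm (y), top 34 mm above the worktop; five holes in a row along y (x = 0, y = -80, -40, 0, 40, 80 mm), 15.5 mm wide, floors 14 mm above the worktop. Spring housings at y = +-106 mm, tops at 42 mm. Origin on the worktop under the middle hole; the handle is pulled to -x, roughly to the robot
- cover_edge (a point): middle of the front lower edge of the cover, an aluminium plate 70 (x) by 224 (y) by 5 mm, underside 89 mm above the worktop, joined to the handle by side rods. Handle home: edge 50 mm behind the row of pins, which are free from above. Pulled, it slides over the tops of the matching pins with 5 mm to spare; the long pin would stop it
- cover_slide (a joint): travel of cover and handle in m: 0 home, grows as the handle is pulled towards the rack's -x, stop at 0.095. A spring pulls it back home with 2 N at home plus 0.8 N per cm (about 7 to 9 N at the mark); it does not stay when let go.
- paddle_top (a point): middle of the top edge of the handle, a black upright paddle, 8 mm thick (rack's x), 70 mm wide (y), 32 to 102 mm above the worktop, on a dark cross bar (224 mm wide, top at 35 mm). Home: at x = -75 mm, y = 0 of the rack, in front of the pins. Pinch it from above across its thickness
- pointer (a point): tip of the small steel pointer, 3 mm thick, on the +y end of the handle's cross bar; moves with the handle, 30 mm above the worktop
- mark: the mark: a steel fin, 3 mm thick (rack's x), 8 mm wide (y), top 44 mm above the worktop, on a dark foot on the white scale strip at the rack's +y side, 60 to 80 mm in front of the pointer's home, different each time. Origin at its foot, 8 mm above the worktop; axes as the rack's. The handle is at the mark when pointer and fin have the same x in the rack's frame
- pin_a: matching pin: plain steel pin, 14 mm across, 70 mm long, standing upright in a hole of the rack; origin at the centre of its foot, z up along the pin; it stands 50 mm proud of the rack's top face, so its top is 84 mm above the worktop
- pin_b: matching pin: plain steel pin, 14 mm across, 70 mm long, standing upright in a hole of the rack; origin at the centre of its foot, z up along the pin; it stands 50 mm proud of the rack's top face, so its top is 84 mm above the worktop
- pin_c: matching pin: plain steel pin, 14 mm across, 70 mm long, standing upright in a hole of the rack; origin at the centre of its foot, z up along the pin; it stands 50 mm proud of the rack's top face, so its top is 84 mm above the worktop
- pin_long: the long pin: plain steel pin, 14 mm across, 84 mm long, standing upright in a hole of the rack; origin at the centre of its foot, z up along the pin; it stands 64 mm proud of the rack's top face, so its top is 98 mm above the worktop. Weighs about 75 g, the others less. Any pin may stand in any hole
- pin_short: the short pin: plain steel pin, 14 mm across, 58 mm long, standing upright in a hole of the rack; origin at the centre of its foot, z up along the pin; it stands 38 mm proud of the rack's top face, so its top is 72 mm above the worktop
- pin_long_mid (a point): centre of the long pin, at half its length
- pin_short_mid (a point): centre of the short pin, at half its length
- reject_tray: fixed open square grey tray, 130 x 130 mm outside, 35 mm high, walls and floor about 4 mm; to the left or the right of the rack. Origin at the centre of its underside. A pin let go in it may stand or topple over; either is fine.
- slide_box: bystander: flat blue box, 97 x 168 x 38 mm, on the other side of the rack from the tray; origin under its centre
- tape_1: bystander: roll of brown tape, 93 mm across, 48 mm high, at the left; origin under its centre
- cover_glass_box: bystander: small box with blue lid, 31 x 31 x 16 mm, in front; origin under its centre
- tweezers: bystander: steel tweezers, 120 mm long, 10 mm high, lying at the left of the rack; origin under their centre
- marker_pen: bystander: black marker pen, 128 mm long, 17 mm high, lying in front; origin under its centre
Not all that is in view belongs to the job. There is more than one size of the reject_tray; the one meant has the size given above.

How it is judged:
By the outcome, as a careful person would: the job done as asked, in the order asked, and still so for the second after the job is handed in, while the arm keeps its last pose, push and grip.
It also fails if it takes over 72 s, if anything falls off the work surface, if the arm or the gripper's body presses on something with over 40 N, if the wrist force passes 120 N, or if a joint passes its speed limit or range.

ROBOT

A 6-joint arm with a two-finger parallel gripper is mounted at the origin on a cart in front of the work surface, level with it; the furniture and walls round the work are solid. World frame = base frame: x ahead of the robot, y to its left, z up, the work surface at z = 0. Lengths are in m, angles in rad, forces in N, time in s.
With the tool pointing down it reaches from about 0.375 to 0.9 m from the base axis. Payload 3.1 kg.
Tool frame: the origin (TCP) lies at the very end of the fingers, on their centre line; the grasp point (between the pads) lies 19 mm behind it; z points along the fingers, y is the direction in which the jaws open and shut (so a half turn about z gives the same grasp; the last joint's range is limited). The gripper opens to 87 mm and grips with 3 to 60 N. Pads are 19 mm wide; open, the fingers measure 117 mm over their backs; the gripper's body (75 mm by 190 mm) begins 51 mm behind the grasp point.
Start: joints at [-1.5, 0.527, 1.433, -0, 1.181, -0.178], TCP at [0.155, -0.606, 0.223] pointing down, gripper open.
Joint ranges: [-3.08, 3.08], [-0.75, 2.2], [0.22, 2.44], [-1.43, 4.57], [0, 2.65], [-2.85, 2.85]. Speed limits (rad/s): [2.79, 2.79, 3.14, 3.14, 3.14, 3.14].

INTERFACE

Orientations are given as a unit quaternion [x, y, z, w].
In Python, from rig import robot gives the robot as it stands. The module is installed in compiled form; this text tells all that it offers.
- The arm moves only by the tool send_rows, never from a script. Its argument "deltas" is a list of rows, each an object of numbers: "tx", "ty", "tz": the shift along the tool's x, y, z in cm; "rx", "ry", "rz": the turn, a rotation vector about the tool's x, y, z in rad. A call has 1 to 5 rows; each row is the pose to reach, as a shift and turn from the pose commanded when the call began, along the tool's axes at that moment; what a row does not reach only later rows make up. A row lasts 1/12 s, in which the tool goes at most 41.7 mm and 7.16 degrees, less where a joint would pass 70% of its speed; a pose out of reach is approached as far as the arm can. A call with a gripper value outside its range is refused whole. "claw" is the finger opening in cm, from 0 to 8.7, set as the call begins (left out, the last holds). The fingers move at their own pace and stop on an object; "squeeze" is the grip in N (left out, the last holds). Time passes only in rows, so rows that repeat a pose let the fingers close. It gives the time, the measured TCP pose, the force and the opening at its end, in the units of the state.
- robot.get_obs(): the state, without advancing time (a new reading comes with each control period).
- robot.camera(name): name is "scene" or "top" or "wrist"; returns a dict with "color" (420x560x3 uint8, red, green, blue), "z_map" (420x560 float32, m along the optical axis (not along the pixel's ray), 0 where there is no reading), "intrinsics" (3x3 intrinsics, pixels), "R" (3x3) and "t" (3): a world point X has camera coordinates R X + t; the wrist camera has in their place "tool_from_camera" (4x4, takes a point from camera to tool coordinates, whose origin is the TCP and whose axes are the flange's). Camera axes: x right, y down, z forward; pixel columns grow to the right and rows downward; lengths in m; the calibration is good to about 2 mm. The wrist camera is an equidistant fisheye: a pixel r from the principal point sees the ray r / f radians off the axis. A picture is of the moment at which its call begins: read the wrist's pose just before it.
- robot.hand_in(): hands the job in, once; it reports no verdict.
Trained networks look in the newest picture that a camera, given by its name, has taken for a name from the list of things; names that differ only in an ending like _2 or _b are one class to them, and where a whole thing is asked for, a point or a joint stands for the part that bears it (a point fixed in the world has none). Each returns a list of dicts, best first, with "p" (0 to 1); they miss things now and then, are a little off and sometimes report something else, mostly with a low value. They report only what shows in the picture. A call takes as long as a camera call. They do not tell look-alikes from the thing itself.
- robot.outline_of(label, camera): "pixels" (420x560 bool, what is visible of it) and "xy" ([column, row] in pixels, amid what is visible of it).
- robot.tip_of(label, camera): "xy" ([column, row] in pixels: a listed point, or the origin of a listed thing).
The state is a dict: "time": time; "q": joint angles; "joint_velocities": joint speeds; "joint_torque": joint torques, N m; "position": TCP position; "tool_rot": TCP orientation; "ft_force": force on the tool from outside, world axes, zero at the start; "moment": the same for the moment, N m; "grip_width": finger opening in m.
Only numpy, scipy, OpenCV 4.12 (cv2) and the standard library are available. Lean on these libraries where they do the work, as an engineer would, in place of code of your own. Each camera call takes 0.05 s, during which the arm holds its last target.

## Working session

There is one attempt and no reset: what is moved stays moved. The work goes in short steps, Python scripts to look and compute and a tool call to move; the robot and the scene stay as the last step left them, time stands still between calls to the robot, and variables do not carry over. Pictures are saved under pics/ and viewed, and the job is handed in when it is done.

Besides the shell and the picture viewer there is one more tool, called after "Emit:" as name(argument=value, ...), one argument or row to a line, values as JSON. send_rows: Moves the arm, as the interface text tells. Its arguments: {"type":"object","properties":{"deltas":{"type":"array","items":{"type":"object","properties":{"tx":{"type":"number"},"ty":{"type":"number"},"tz":{"type":"number"},"rx":{"type":"number"},"ry":{"type":"number"},"rz":{"type":"number"}}}},"claw":{"type":"number"},"squeeze":{"type":"number"}},"required":["deltas"]}

```bash
mkdir -p pics; ls
cat > h.py <<'E'
import numpy as np, cv2
from rig import robot
from scipy.spatial.transform import Rotation as R
def snap(n,f):
    c=robot.camera(n); cv2.imwrite('pics/'+f,c['color'][:,:,::-1]); return c
def unproj(c,u,v,z):
    K=c['intrinsics']; p=np.array([(u-K[0,2])/K[0,0]*z,(v-K[1,2])/K[1,1]*z,z]); return c['R'].T@(p-c['t'])
def atz(c,u,v,Z):
    K=c['intrinsics']; d=c['R'].T@np.array([(u-K[0,2])/K[0,0],(v-K[1,2])/K[1,1],1]); o=-c['R'].T@c['t']
    return o+d*(Z-o[2])/d[2]
def proj(c,X):
    p=c['R']@np.array(X)+c['t']; q=c['intrinsics']@p; return q[:2]/q[2]
E
python3 - <<'E'
from h import *
o=robot.get_obs(); print({k:np.round(v,4) for k,v in o.items()})
for n in ['scene','top']:
    c=snap(n,n+'0.png'); print(n,c['intrinsics'].round(1).tolist(),(-c['R'].T@c['t']).round(3))
    for l in ['pin_rack','reject_tray','pin_long','pin_short','pin_a','paddle_top','cover_edge','pointer','mark','pin_long_mid','pin_short_mid','slide_box','tape_1','tweezers']:
        print(l,[(np.round(d['xy'],1).tolist(),round(d['p'],2)) for d in robot.tip_of(l,n)])
E
```

```text
pics
{'time': np.float64(0.0), 'q': array([-1.4995,  0.5285,  1.4339, -0.    ,  1.1813, -0.1785]), 'joint_velocities': array([-0.0009,  0.0011, -0.0009, -0.001 , -0.0005, -0.0003]), 'joint_torque': array([ 6.00000e-04, -4.40034e+01, -1.76592e+01,  6.32000e-02,
        5.81000e-02, -2.00000e-04]), 'position': array([ 0.1545, -0.6049,  0.2216]), 'tool_rot': array([ 0.9922,  0.1246,  0.    , -0.0011]), 'ft_force': array([-0.6889, -0.2819,  0.0524]), 'moment': array([ 0.046 , -0.0051,  0.0027]), 'grip_width': np.float64(0.0871)}
scene [[446.7, 0.0, 281.6], [0.0, 446.7, 218.0], [0.0, 0.0, 1.0]] [-0.233 -0.842  1.223]
pin_rack [([296.7, 219.2], 0.83)]
reject_tray [([362.1, 323.2], 0.68), ([295.4, 213.5], 0.59), ([337.7, 276.2], 0.56), ([297.0, 219.4], 0.34)]
pin_long [([302.9, 221.6], 0.44)]
pin_short [([309.8, 227.4], 0.51)]
pin_a [([293.5, 211.8], 0.4), ([298.2, 218.5], 0.18)]
paddle_top []
cover_edge [([309.8, 195.9], 0.83)]
pointer []
mark []
pin_long_mid [([302.9, 216.4], 0.6), ([303.9, 223.7], 0.28)]
pin_short_mid [([306.4, 225.4], 0.52)]
slide_box []
tape_1 [([275.4, 288.9], 0.45), ([308.8, 225.8], 0.3)]
tweezers []
top [[492.5, 0.0, 279.4], [0.0, 492.5, 210.6], [0.0, 0.0, 1.0]] [ 0.266 -0.066  1.46 ]
pin_rack [([267.3, 183.0], 0.86), ([155.8, 217.9], 0.71), ([281.8, 183.0], 0.61), ([195.5, 264.2], 0.38), ([268.8, 178.8], 0.36)]
reject_tray [([427.3, 241.5], 0.94), ([360.4, 216.4], 0.9), ([145.3, 154.1], 0.75)]
pin_long [([280.4, 183.0], 0.59)]
pin_short [([294.8, 183.2], 0.48)]
pin_a [([269.2, 180.4], 0.49), ([256.7, 176.4], 0.44), ([239.9, 178.2], 0.43)]
paddle_top [([264.0, 199.9], 0.79)]
cover_edge [([268.9, 157.8], 0.89), ([144.1, 152.6], 0.2)]
pointer [([222.3, 197.9], 0.64)]
mark [([217.4, 219.0], 0.58)]
pin_long_mid [([280.4, 179.0], 0.46)]
pin_short_mid [([292.4, 183.1], 0.56)]
slide_box [([154.2, 217.7], 0.86), ([256.6, 175.3], 0.72)]
tape_1 [([144.4, 154.2], 0.62)]
tweezers [([181.6, 167.7], 0.59)]
```

Run:
```python
from h import *
a=cv2.imread('pics/top0.png')[110:300,90:480]; cv2.imwrite('pics/top0c.png',cv2.resize(a,None,fx=2,fy=2,interpolation=2))
a=cv2.imread('pics/scene0.png')[130:360,200:440]; cv2.imwrite('pics/scene0c.png',cv2.resize(a,None,fx=2.5,fy=2.5,interpolation=2))
```

```text
(no output)
```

View pics/top0c.png

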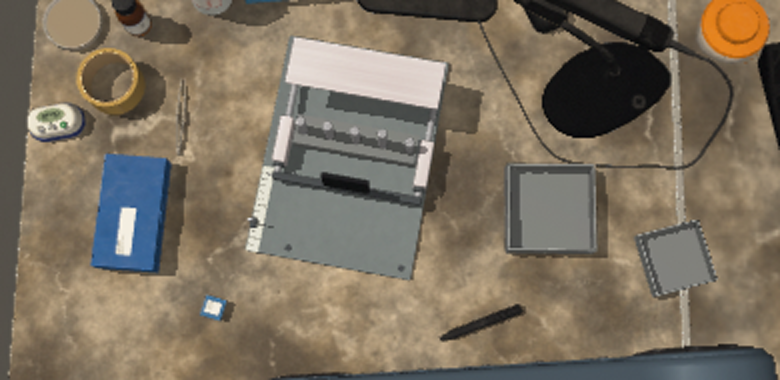

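View pics/scene0c.png

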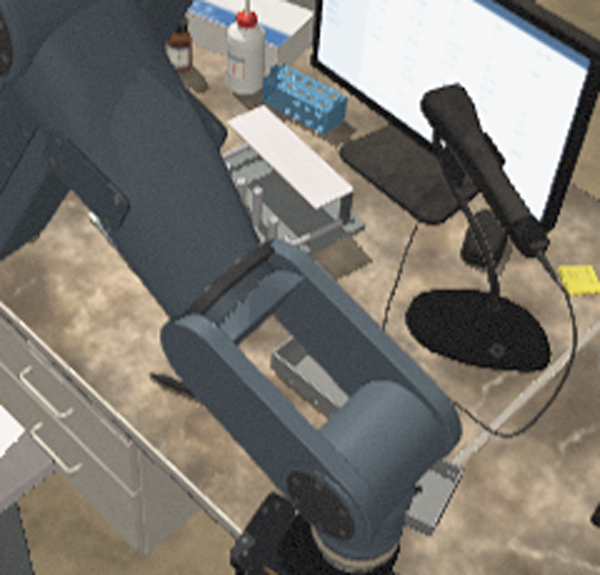

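Run:
```python
from h import *
c=robot.camera('top'); z=c['z_map']; K=c['intrinsics']
v,u=np.mgrid[0:420,0:560]
P=np.stack([(u-K[0,2])/K[0,0]*z,(v-K[1,2])/K[1,1]*z,z],-1); W=(P-c['t'])@c['R']
np.save('W.npy',W)
print('cover', end=' ')
m=(W[...,2]>.088)&(W[...,2]<.102)&(u>225)&(u<320)&(v>120)&(v<168)
pts=W[m][:,:2].astype(np.float32); r=cv2.minAreaRect(pts); print(r, m.sum(), cv2.boxPoints(r).round(3).tolist())
for p in [(360,209),(360,216),(427,241)]: print(p,W[p[1],p[0]].round(3))
# trays: rims
for (u0,u1,v0,v1) in [(335,395,180,245),(400,455,210,265)]:
    m=(W[...,2]>.02)&(W[...,2]<.05)&(u>u0)&(u<u1)&(v>v0)&(v<v1)
    r=cv2.minAreaRect(W[m][:,:2].astype(np.float32)); print('tray',r,W[m][:,2].mean(),m.sum())
m=(W[...,2]>.03)&(u>225)&(u<312)&(v>165)&(v<212)
for vv in range(166,190): print(vv,' '.join('%3d'%(1000*W[vv,uu,2]) for uu in range(230,308,1)))
```

```text
cover ((0.6977161765098572, -0.03647945821285248), (0.22402358055114746, 0.07246598601341248), 79.67507934570312) 1764 [[0.6420000195503235, -0.14000000059604645], [0.7129999995231628, -0.15299999713897705], [0.753000020980835, 0.06700000166893005], [0.6819999814033508, 0.07999999821186066]]
(360, 209) [ 0.533 -0.3    0.005]
(360, 216) [ 0.511 -0.299  0.008]
(427, 241) [ 0.438 -0.497  0.004]
tray ((0.5144679546356201, -0.3107573986053467), (0.1295560598373413, 0.1317155957221985), 0.08561771363019943) 0.0328097943426938 353
tray ((0.44396331906318665, -0.49529603123664856), (0.0938328430056572, 0.0968753769993782), 15.726282119750977) 0.025991561915028234 155
166  11  10  10  38  38  38   8  10  13  11   8   6  12   4   8   7  15  14   9  14   3   8  13  10  11   8  10  11  10   9  14   8  17   6   9  11  13  13  16   4  12   8   0   8   5  11   6   8  10   9  15   8  11   5   7  11   6   9  10   1  18   9   7   5  11   4   5  11   9  10   8   9  11   7   9  34  31  39
167   9  15  12  38  29  32  11  11   6  42  34  28  11  11   9   5   7  11   7   8   9  13   9   9   8   7  10  10 
[... 6458 characters left out ...]
 29  34  34  34  36  37  31   9  37  42  42  45  43  49  44   8  -3
188  44  48  41  37  11  11   8  11  13  11   9  11  16   9  11   6   7  13  11   7   7  11  10  13  11   9  13  10   2   5   9   5  14  12  11  14   9   5  10  10  17  18  22  21  29  26  37  31  33  37  33  37  36  35  44  33  33  36  40  32  40  32  38  35  34  33  41  29  10  37  47  42  42  47  45  37   0   0
189  48  39  50  26   9  12   4   9   6  13  10  11  10   7  10  13   8   6   6   3  15   0   7   8  15  12  12   6   6   7   9  10   8  13  15  13   9   8   9   7   8   5   7  15  14  14  19  21  18  28  30  30  31  34  36  37  35  38  35  33  39  29  40  35  35  31 1460  38   8  38  49  41  52  41  37  43  -1   2
```

```bash
cat >> h.py <<'E'
def plan(x,y,z,yaw,n=5):
    """print delta to a pose with tool down, tool y at world angle yaw"""
    o=robot.get_obs(); p=o['position']; Rt=R.from_quat(o['tool_rot'])
    ty=np.array([np.cos(yaw),np.sin(yaw),0]); tz=np.array([0,0,-1.]); M=np.stack([np.cross(ty,tz),ty,tz],1)
    d=Rt.inv().apply(np.array([x,y,z])-p)*100; r=(Rt.inv()*R.from_matrix(M)).as_rotvec()
    print('t',round(float(o['time']),2),'pos',p.round(4),'f',np.round(o['ft_force'],1),'w',round(float(o['grip_width']),4),'delta cm',d.round(2),'rot',r.round(3),'q',np.round(o['q'],2))
E
python3 - <<'E'
from h import *
from scipy.optimize import least_squares
W=np.load('W.npy')
obs=[]
for (u,v,y,h) in [(240,171,.08,.084),(254,173,.04,.084),(267,176,0,.084),(281,177,-.04,.098),(295,181,-.08,.072)]:
    s=W[v-8:v+9,u-6:u+7].reshape(-1,3); m=abs(s[:,2]-h)<.008
    s=s[m]; xy=(s[:,:2].max(0)+s[:,:2].min(0))/2; obs.append((s[:,:2].mean(0),y,h)); print(y,s[:,:2].mean(0).round(4),xy.round(4),m.sum())
def f(p):
    return np.concatenate([o[0]-(np.array(p[:2])+o[1]*np.array([-np.sin(p[2]),np.cos(p[2])])) for o in obs])
r=least_squares(f,[.614,-.02,-.18]); print(r.x.round(4),(r.fun*1000).round(1))
x0,y0,a=r.x
X=np.array([np.cos(a),np.sin(a)]);Y=np.array([-np.sin(a),np.cos(a)])
c=robot.camera('top')
for l,zz in [('paddle_top',.102),('cover_edge',.089),('pointer',.03),('mark',.008)]:
    for d in robot.tip_of(l,'top'):
        w=atz(c,*d['xy'],zz)[:2]-r.x[:2]; print(l,d['p'],(w@X).round(4),(w@Y).round(4))
for y,n in [(-.08,'short'),(-.04,'long')]: print(n,(r.x[:2]+y*Y).round(4))
plan(*(r.x[:2]-.08*Y),.18,a)
E
```

```text
0.08 [0.6273 0.0563] [0.6277 0.056 ] 20
0.04 [0.6205 0.0172] [0.6205 0.0173] 18
0 [ 0.6138 -0.0221] [ 0.6143 -0.0218] 22
-0.04 [ 0.6073 -0.0615] [ 0.6086 -0.0621] 21
-0.08 [ 0.6002 -0.1002] [ 0.6004 -0.0998] 19
[ 0.6138 -0.0221 -0.1704] [-0.1 -0.5 -0.1 -0.2  0.  -0.   0.3  0.  -0.1  0.7]
cover_edge 0.95 0.0514 0.0022
cover_edge 0.71 -0.0204 0.2498
cover_edge 0.26 -0.2304 -0.2244
pointer 0.97 -0.0803 0.1143
mark 0.59 -0.1389 0.1289
short [ 0.6003 -0.1009]
long [ 0.607  -0.0615]
t 1.8 pos [ 0.1545 -0.6056  0.2225] f [-0.2  0.5 -0.6] w 0.0868 delta cm [ 55.67 -37.88   4.25] rot [ 0.     0.    -1.151] q [-1.5   0.53  1.43 -0.    1.18 -0.18]
```

Emit:
send_rows(
  deltas=[
    {"tx": 2.8,"ty": -1.9,"rz": -0.1},
    {"tx": 5.6,"ty": -3.8,"rz": -0.2},
    {"tx": 8.4,"ty": -5.7,"rz": -0.3},
    {"tx": 11.2,"ty": -7.6,"rz": -0.4},
    {"tx": 14,"ty": -9.5,"rz": -0.5},
  ],
  claw=3.2,
  squeeze=20,
)

```text
schema error: expected keys tx, ty, tz, rx, ry, rz
```

```bash
python3 -c "
from h import *
plan(.6003,-.1009,.18,-.1704)"
```

```text
t 1.8 pos [ 0.1545 -0.6056  0.2225] f [-0.2  0.5 -0.6] w 0.0868 delta cm [ 55.67 -37.88   4.25] rot [ 0.     0.    -1.151] q [-1.5   0.53  1.43 -0.    1.18 -0.18]
```

Emit:
send_rows(
  deltas=[
    {"tx": 2.8,"ty": -1.9,"tz": 0,"rx": 0,"ry": 0,"rz": -0.1},
    {"tx": 5.6,"ty": -3.8,"tz": 0,"rx": 0,"ry": 0,"rz": -0.2},
    {"tx": 8.4,"ty": -5.7,"tz": 0,"rx": 0,"ry": 0,"rz": -0.3},
    {"tx": 11.2,"ty": -7.6,"tz": 0,"rx": 0,"ry": 0,"rz": -0.4},
    {"tx": 14,"ty": -9.5,"tz": 0,"rx": 0,"ry": 0,"rz": -0.5},
  ],
  claw=3.2,
  squeeze=20,
)

```text
time: 2.22
position: [0.2674, -0.4778, 0.2226]
tool_rot: [0.93, 0.368, 0.0, 0.0]
ft_force: [0.6, 0.0, -0.2]
grip_width: 0.0612
```

```bash
python3 -c "
from h import *
plan(.6003,-.1009,.18,-.1704)"
```

```text
t 2.22 pos [ 0.2674 -0.4778  0.2226] f [ 0.6  0.  -0.2] w 0.0612 delta cm [50.06 -4.68  4.26] rot [ 0.     0.    -0.646] q [-1.26  0.42  1.63  0.    1.09 -0.45]
```

Emit:
send_rows(
  deltas=[
    {"tx": 3.6,"ty": -0.3,"tz": 0,"rx": 0,"ry": 0,"rz": -0.1},
    {"tx": 7.2,"ty": -0.6,"tz": 0,"rx": 0,"ry": 0,"rz": -0.2},
    {"tx": 10.8,"ty": -1.0,"tz": 0,"rx": 0,"ry": 0,"rz": -0.3},
    {"tx": 14.4,"ty": -1.3,"tz": 0,"rx": 0,"ry": 0,"rz": -0.4},
    {"tx": 18,"ty": -1.7,"tz": 0,"rx": 0,"ry": 0,"rz": -0.5},
  ],
)

```text
time: 2.63
position: [0.3879, -0.3426, 0.2228]
tool_rot: [0.81, 0.587, 0.0, 0.0]
ft_force: [-0.2, -0.4, 0.2]
grip_width: 0.034
```

```bash
python3 -c "
from h import *
plan(.6003,-.1009,.18,-.1704)"
```

```text
t 2.63 pos [ 0.3879 -0.3426  0.2228] f [-0.2 -0.4  0.2] w 0.034 delta cm [29.58 12.66  4.28] rot [ 0.001  0.    -0.146] q [-0.94  0.38  1.7   0.    1.06 -0.62]
```

Emit:
send_rows(
  deltas=[
    {"tx": 3.4,"ty": 1.45,"tz": 0,"rx": 0,"ry": 0,"rz": -0.05},
    {"tx": 6.8,"ty": 2.9,"tz": 0,"rx": 0,"ry": 0,"rz": -0.1},
    {"tx": 10.2,"ty": 4.35,"tz": 0,"rx": 0,"ry": 0,"rz": -0.146},
    {"tx": 13.6,"ty": 5.8,"tz": 0,"rx": 0,"ry": 0,"rz": -0.146},
    {"tx": 17,"ty": 7.25,"tz": 0,"rx": 0,"ry": 0,"rz": -0.146},
  ],
)

```text
time: 3.05
position: [0.5104, -0.2038, 0.2228]
tool_rot: [0.766, 0.643, 0.0, 0.0]
ft_force: [-0.2, -0.9, -0.8]
grip_width: 0.0319
```

```bash
python3 -c "
from h import *
plan(.6003,-.1009,.18,-.1704)"
```

```text
t 3.05 pos [ 0.5104 -0.2038  0.2228] f [-0.2 -0.9 -0.8] w 0.0319 delta cm [11.7   7.06  4.28] rot [ 0.     0.    -0.004] q [-0.58  0.43  1.62 -0.    1.09 -0.41]
```

Emit:
send_rows(
  deltas=[
    {"tx": 3,"ty": 1.8,"tz": 0,"rx": 0,"ry": 0,"rz": 0},
    {"tx": 6,"ty": 3.6,"tz": 1,"rx": 0,"ry": 0,"rz": 0},
    {"tx": 9,"ty": 5.4,"tz": 2,"rx": 0,"ry": 0,"rz": 0},
    {"tx": 11,"ty": 6.6,"tz": 3,"rx": 0,"ry": 0,"rz": -0.004},
    {"tx": 11.7,"ty": 7.06,"tz": 4,"rx": 0,"ry": 0,"rz": -0.004},
  ],
)

```text
time: 3.47
position: [0.6014, -0.0995, 0.1823]
tool_rot: [0.764, 0.645, 0.001, 0.001]
ft_force: [0.3, 0.3, -0.8]
grip_width: 0.0318
```

Run:
```python
from h import *
plan(.6003,-.1009,.05,-.1704)
c=snap('wrist','w1.png'); print(c['tool_from_camera'].round(3),c['intrinsics'].round(1))
```

```text
t 3.47 pos [ 0.6014 -0.0995  0.1823] f [ 0.3  0.3 -0.8] w 0.0318 delta cm [-0.17 -0.12 13.23] rot [ 0.002 -0.001  0.003] q [-0.35  0.55  1.51  0.    1.07 -0.18]
[[-0.001 -0.955 -0.298  0.083]
 [ 1.    -0.001 -0.001 -0.001]
 [ 0.001 -0.298  0.955 -0.162]
 [ 0.     0.     0.     1.   ]] [[325.2   0.  282.5]
 [  0.  325.2 208.8]
 [  0.    0.    1. ]]
```

View pics/w1.png

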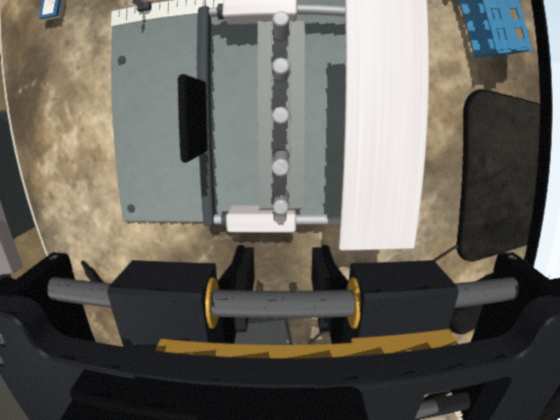

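```bash
cat >> h.py <<'E'
def wristW():
    o=robot.get_obs(); c=robot.camera('wrist'); K=c['intrinsics']; T=c['tool_from_camera']
    v,u=np.mgrid[0:420,0:560]; x=(u-K[0,2])/K[0,0]; y=(v-K[1,2])/K[1,1]; r=np.hypot(x,y)+1e-9
    s=np.tan(np.minimum(r,1.5))/r; z=c['z_map']
    P=np.stack([x*s*z,y*s*z,z],-1); P=P@T[:3,:3].T+T[:3,3]
    W=P@R.from_quat(o['tool_rot']).as_matrix().T+o['position']; W[z==0]=np.nan
    return c,W
E
python3 - <<'E'
from h import *
c,W=wristW()
for (u,v,h) in [(281,18,.084),(281,65,.084),(281,115,.084),(281,166,.098),(281,206,.072)]:
    s=W[max(v-14,0):v+15,u-14:u+15].reshape(-1,3); m=abs(s[:,2]-h)<.008
    s=s[m]; print(s.mean(0).round(4),((s.max(0)+s.min(0))/2).round(4),m.sum())
E
```

```text
[0.6253 0.0575 0.0828] [0.6254 0.0581 0.0809] 245
[0.6186 0.0185 0.0831] [0.6185 0.019  0.0807] 249
[ 0.6119 -0.0204  0.0834] [ 0.6119 -0.0204  0.083 ] 235
[ 0.6053 -0.0591  0.0971] [ 0.6052 -0.0596  0.0949] 250
[ 0.5986 -0.0979  0.0708] [ 0.5985 -0.0988  0.0688] 212
```

Emit:
send_rows(
  deltas=[
    {"tx": 0.06,"ty": -0.25,"tz": 3,"rx": 0,"ry": 0,"rz": 0},
    {"tx": 0.06,"ty": -0.25,"tz": 6,"rx": 0,"ry": 0,"rz": 0},
    {"tx": 0.06,"ty": -0.25,"tz": 8,"rx": 0,"ry": 0,"rz": 0},
    {"tx": 0.06,"ty": -0.25,"tz": 9,"rx": 0,"ry": 0,"rz": 0},
    {"tx": 0.06,"ty": -0.25,"tz": 9,"rx": 0,"ry": 0,"rz": 0},
  ],
)

```text
time: 3.98
position: [0.5946, -0.1023, 0.0906]
tool_rot: [0.765, 0.643, -0.001, -0.002]
ft_force: [-0.5, 0.2, -0.5]
grip_width: 0.0322
```

Run:
```python
from h import *
plan(.599,-.0985,.041,-.1704)
snap('wrist','w2.png')
```

```text
t 3.98 pos [ 0.5946 -0.1023  0.0906] f [-0.5  0.2 -0.5] w 0.0322 delta cm [0.45 0.4  4.96] rot [-0.005 -0.001 -0.002] q [-0.36  0.67  1.59 -0.    0.88 -0.18]
```

View pics/w2.png

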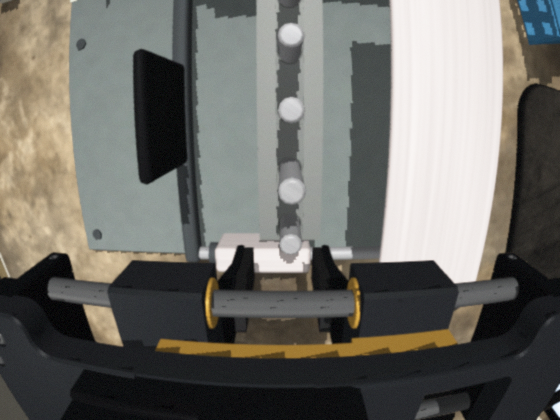

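Emit:
send_rows(
  deltas=[
    {"tx": 0.3,"ty": 0.3,"tz": 0,"rx": 0,"ry": 0,"rz": 0},
    {"tx": 0.3,"ty": 0.3,"tz": 0,"rx": 0,"ry": 0,"rz": 0},
    {"tx": 0.3,"ty": 0.3,"tz": 0,"rx": 0,"ry": 0,"rz": 0},
  ],
)

```text
time: 4.28
position: [0.6016, -0.0995, 0.0943]
tool_rot: [0.765, 0.644, 0.001, 0.002]
ft_force: [-0.4, 0.3, -0.6]
grip_width: 0.0317
```

Run:
```python
from h import *
for i in range(3):
  plan(.599,-.0985,.041,-.1704)
  c,W=wristW()
cv2.imwrite('pics/w3.png',c['color'][:,:,::-1])
for (u,v,h) in [(288,242,.071)]:
    s=W[max(v-16,0):v+16,u-16:u+16].reshape(-1,3); m=abs(s[:,2]-h)<.008
    s=s[m]; print(s.mean(0).round(4),((s.max(0)+s.min(0))/2).round(4),m.sum())
```

```text
t 4.28 pos [ 0.6016 -0.0995  0.0943] f [-0.4  0.3 -0.6] w 0.0317 delta cm [ 0.05 -0.3   5.33] rot [ 0.004  0.001 -0.001] q [-0.35  0.67  1.58 -0.    0.89 -0.18]
t 4.33 pos [ 0.6013 -0.0993  0.094 ] f [ 0.4  0.6 -0.2] w 0.0321 delta cm [ 0.04 -0.25  5.3 ] rot [ 0.003  0.001 -0.   ] q [-0.35  0.67  1.58 -0.    0.89 -0.18]
t 4.38 pos [ 0.601  -0.0991  0.0937] f [-0.4  0.4  0.9] w 0.0319 delta cm [ 0.03 -0.22  5.27] rot [ 0.002  0.    -0.   ] q [-0.35  0.67  1.58 -0.    0.89 -0.18]
[ 0.599  -0.0976  0.0705] [ 0.5988 -0.0987  0.0682] 410
```

View pics/w3.png

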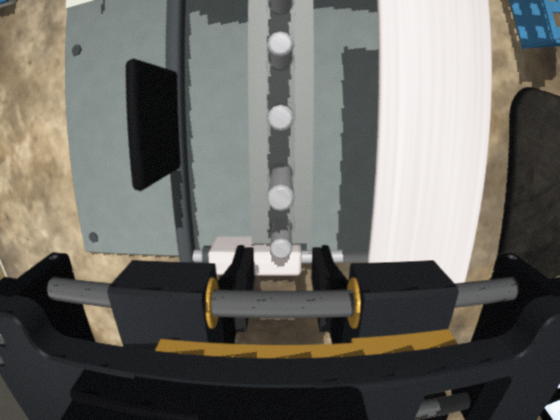

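Emit:
send_rows(
  deltas=[
    {"tx": 0,"ty": -0.1,"tz": 1.5,"rx": 0,"ry": 0,"rz": 0},
    {"tx": 0,"ty": -0.1,"tz": 3,"rx": 0,"ry": 0,"rz": 0},
    {"tx": 0,"ty": -0.1,"tz": 4.2,"rx": 0,"ry": 0,"rz": 0},
    {"tx": 0,"ty": -0.1,"tz": 5.0,"rx": 0,"ry": 0,"rz": 0},
    {"tx": 0,"ty": -0.1,"tz": 5.0,"rx": 0,"ry": 0,"rz": 0},
  ],
)

```text
time: 4.85
position: [0.598, -0.0984, 0.0408]
tool_rot: [0.765, 0.644, -0.001, -0.002]
ft_force: [-0.1, 0.3, -0.4]
grip_width: 0.0318
```

Emit:
send_rows(
  deltas=[
    {"tx": 0,"ty": 0,"tz": 0,"rx": 0,"ry": 0,"rz": 0},
    {"tx": 0,"ty": 0,"tz": 0,"rx": 0,"ry": 0,"rz": 0},
    {"tx": 0,"ty": 0,"tz": 0,"rx": 0,"ry": 0,"rz": 0},
  ],
)

```text
time: 5.1
position: [0.5999, -0.099, 0.0433]
tool_rot: [0.765, 0.644, 0.0, 0.001]
ft_force: [0.2, 0.3, -0.1]
grip_width: 0.032
```

Run:
```python
from h import *
plan(.599,-.0985,.041,-.1704)
snap('wrist','w4.png')
```

```text
t 5.1 pos [ 0.5999 -0.099   0.0433] f [ 0.2  0.3 -0.1] w 0.032 delta cm [ 0.03 -0.1   0.23] rot [ 0.002  0.    -0.001] q [-0.35  0.75  1.6   0.    0.79 -0.18]
```

View pics/w4.png

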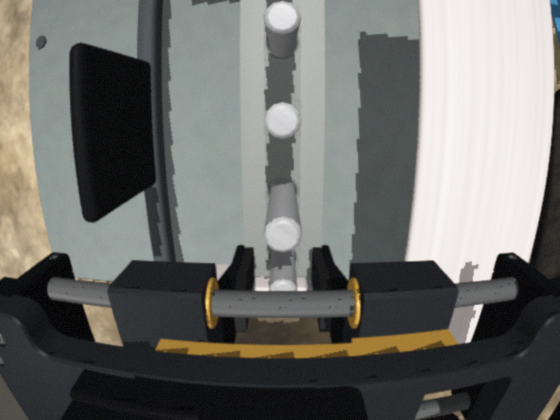

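Short pin sits between the fingers near (284,285), centred. Closing.

Emit:
send_rows(
  deltas=[
    {"tx": 0,"ty": 0,"tz": 0.1,"rx": 0,"ry": 0,"rz": 0},
    {"tx": 0,"ty": 0,"tz": 0.1,"rx": 0,"ry": 0,"rz": 0},
    {"tx": 0,"ty": 0,"tz": 0.1,"rx": 0,"ry": 0,"rz": 0},
    {"tx": 0,"ty": 0,"tz": 0.1,"rx": 0,"ry": 0,"rz": 0},
    {"tx": 0,"ty": 0,"tz": 0.1,"rx": 0,"ry": 0,"rz": 0},
  ],
  claw=0.8,
  squeeze=20,
)

```text
time: 5.57
position: [0.5993, -0.0988, 0.0417]
tool_rot: [0.765, 0.644, 0.0, 0.0]
ft_force: [0.6, 0.0, 1.2]
grip_width: 0.0132
```

Emit:
send_rows(
  deltas=[
    {"tx": 0,"ty": 0,"tz": -1,"rx": 0,"ry": 0,"rz": 0},
    {"tx": 0,"ty": 0,"tz": -2,"rx": 0,"ry": 0,"rz": 0},
    {"tx": 0,"ty": 0,"tz": -3.5,"rx": 0,"ry": 0,"rz": 0},
    {"tx": 0,"ty": 0,"tz": -5.5,"rx": 0,"ry": 0,"rz": 0},
    {"tx": 0,"ty": 0,"tz": -8,"rx": 0,"ry": 0,"rz": 0},
  ],
)

```text
time: 5.98
position: [0.5981, -0.0984, 0.1221]
tool_rot: [0.765, 0.644, -0.001, -0.001]
ft_force: [-0.6, -0.3, -0.4]
grip_width: 0.0133
```

Run:
```python
from h import *
plan(.514,-.285,.12,-.1704)
snap('wrist','w5.png')
```

```text
t 5.98 pos [ 0.5981 -0.0984  0.1221] f [-0.6 -0.3 -0.4] w 0.0133 delta cm [-19.82  -5.11   0.22] rot [-0.003 -0.001 -0.001] q [-0.35  0.63  1.57 -0.    0.95 -0.18]
```

View pics/w5.png

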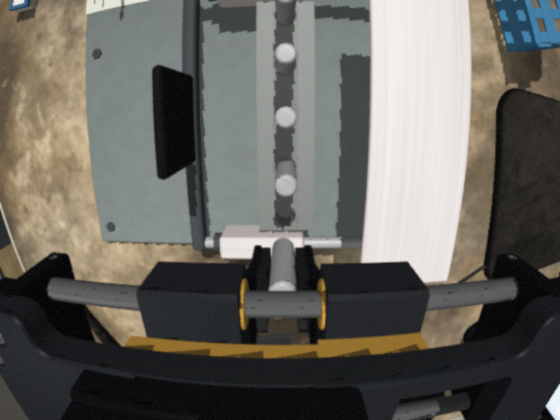

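Emit:
send_rows(
  deltas=[
    {"tx": -3,"ty": -0.5,"tz": 0,"rx": 0,"ry": 0,"rz": 0},
    {"tx": -6.5,"ty": -1.1,"tz": 0,"rx": 0,"ry": 0,"rz": 0},
    {"tx": -10,"ty": -1.7,"tz": 0,"rx": 0,"ry": 0,"rz": 0},
    {"tx": -13.5,"ty": -2.3,"tz": 0,"rx": 0,"ry": 0,"rz": 0},
    {"tx": -17,"ty": -2.9,"tz": 0,"rx": 0,"ry": 0,"rz": 0},
  ],
)

```text
time: 6.45
position: [0.5412, -0.2626, 0.1228]
tool_rot: [0.765, 0.644, 0.0, 0.0]
ft_force: [0.3, 0.7, -1.1]
grip_width: 0.0134
```

Emit:
send_rows(
  deltas=[
    {"tx": -3,"ty": -0.5,"tz": 0,"rx": 0,"ry": 0,"rz": 0},
    {"tx": -6,"ty": -0.9,"tz": 0,"rx": 0,"ry": 0,"rz": 0},
    {"tx": -8.2,"ty": -1.3,"tz": 0,"rx": 0,"ry": 0,"rz": 0},
    {"tx": -8.2,"ty": -1.3,"tz": 2,"rx": 0,"ry": 0,"rz": 0},
    {"tx": -8.2,"ty": -1.3,"tz": 4,"rx": 0,"ry": 0,"rz": 0},
  ],
)

```text
time: 6.87
position: [0.5155, -0.3432, 0.0836]
tool_rot: [0.766, 0.643, 0.0, 0.003]
ft_force: [-0.5, 0.6, -0.6]
grip_width: 0.0133
```

Run:
```python
from h import *
plan(.514,-.34,.036,-.1704)
c,W=wristW()
cv2.imwrite('pics/w6.png',c['color'][:,:,::-1])
c=snap('top','t6.png')
```

```text
t 6.87 pos [ 0.5155 -0.3432  0.0836] f [-0.5  0.6 -0.6] w 0.0133 delta cm [ 0.3  -0.22  4.76] rot [ 0.004  0.003 -0.004] q [-0.77  0.7   1.56 -0.    0.88 -0.59]
```

View pics/w6.png

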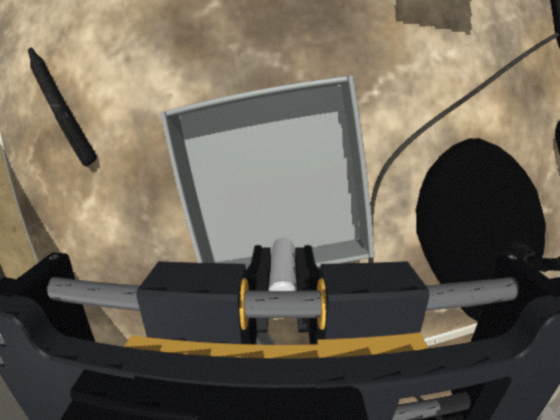

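View pics/t6.png

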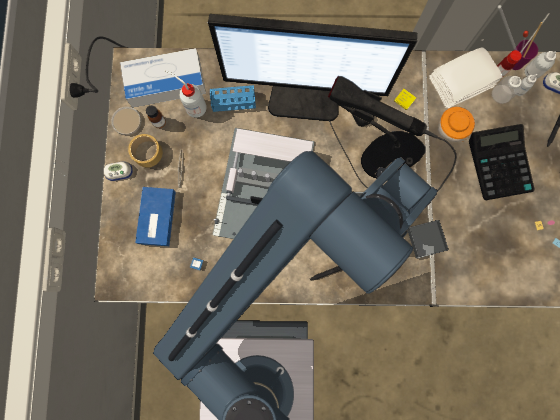

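Run:
```python
from h import *
c,W=wristW()
for (u,v) in [(170,115),(352,85),(368,250),(202,255),(265,180)]:
    print(u,v,W[v-3:v+4:3,u-3:u+4:3].reshape(-1,3)[np.nanargmax(W[v-3:v+4:3,u-3:u+4:3,2])].round(3))
plan(.514,-.34,.036,-.1704)
```

```text
170 115 [ 0.451 -0.246  0.035]
352 85 [ 0.572 -0.245  0.035]
368 250 [ 0.573 -0.366  0.026]
202 255 [ 0.451 -0.344  0.035]
265 180 [ 0.503 -0.307  0.005]
t 7.02 pos [ 0.5138 -0.3392  0.081 ] f [ 0.1 -0.5  0.1] w 0.0133 delta cm [-0.09  0.04  4.5 ] rot [-0.003 -0.002 -0.001] q [-0.76  0.7   1.56  0.    0.88 -0.59]
```

Emit:
send_rows(
  deltas=[
    {"tx": 0,"ty": 0,"tz": 1.5,"rx": 0,"ry": 0,"rz": 0},
    {"tx": 0,"ty": 0,"tz": 3,"rx": 0,"ry": 0,"rz": 0},
    {"tx": 0,"ty": 0,"tz": 4.0,"rx": 0,"ry": 0,"rz": 0},
    {"tx": 0,"ty": 0,"tz": 4.4,"rx": 0,"ry": 0,"rz": 0},
    {"tx": 0,"ty": 0,"tz": 4.4,"rx": 0,"ry": 0,"rz": 0},
  ],
)

```text
time: 7.43
position: [0.515, -0.3395, 0.0374]
tool_rot: [0.765, 0.644, -0.0, -0.0]
ft_force: [-0.5, 0.1, -0.2]
grip_width: 0.0133
```

Emit:
send_rows(
  deltas=[
    {"tx": 0,"ty": 0,"tz": 0,"rx": 0,"ry": 0,"rz": 0},
    {"tx": 0,"ty": 0,"tz": 0,"rx": 0,"ry": 0,"rz": 0},
    {"tx": 0,"ty": 0,"tz": 0,"rx": 0,"ry": 0,"rz": 0},
  ],
)

```text
time: 7.68
position: [0.5156, -0.3404, 0.0385]
tool_rot: [0.765, 0.644, 0.0, 0.001]
ft_force: [-0.5, 0.3, -0.6]
grip_width: 0.0138
```

Emit:
send_rows(
  deltas=[
    {"tx": 0,"ty": 0,"tz": 0,"rx": 0,"ry": 0,"rz": 0},
    {"tx": 0,"ty": 0,"tz": 0,"rx": 0,"ry": 0,"rz": 0},
    {"tx": 0,"ty": 0,"tz": 0,"rx": 0,"ry": 0,"rz": 0},
    {"tx": 0,"ty": 0,"tz": 0,"rx": 0,"ry": 0,"rz": 0},
  ],
  claw=3.2,
)

```text
time: 8.02
position: [0.5151, -0.3401, 0.0378]
tool_rot: [0.765, 0.644, 0.0, 0.0]
ft_force: [0.1, -0.1, 0.3]
grip_width: 0.0294
```

Run:
```python
from h import *
plan(.605,-.0593,.16,-.1704)
snap('wrist','w7.png')
```

```text
t 8.02 pos [ 0.5151 -0.3401  0.0378] f [ 0.1 -0.1  0.3] w 0.0294 delta cm [ 29.2    4.09 -12.23] rot [ 0.     0.    -0.001] q [-0.76  0.76  1.58  0.    0.8  -0.59]
```

View pics/w7.png

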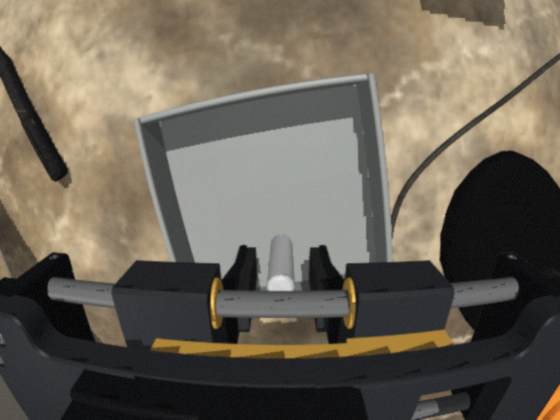

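Emit:
send_rows(
  deltas=[
    {"tx": 0,"ty": 0,"tz": -2,"rx": 0,"ry": 0,"rz": 0},
    {"tx": 0,"ty": 0,"tz": -4,"rx": 0,"ry": 0,"rz": 0},
    {"tx": 0,"ty": 0,"tz": -7,"rx": 0,"ry": 0,"rz": 0},
    {"tx": 0,"ty": 0,"tz": -10,"rx": 0,"ry": 0,"rz": 0},
    {"tx": 2,"ty": 0.3,"tz": -12.2,"rx": 0,"ry": 0,"rz": 0},
  ],
)

```text
time: 8.48
position: [0.5218, -0.3246, 0.1621]
tool_rot: [0.766, 0.643, -0.0, 0.003]
ft_force: [0.9, -0.5, -0.6]
grip_width: 0.0322
```

Emit:
send_rows(
  deltas=[
    {"tx": 3.5,"ty": 0.5,"tz": 0,"rx": 0,"ry": 0,"rz": 0},
    {"tx": 7,"ty": 1,"tz": 0,"rx": 0,"ry": 0,"rz": 0},
    {"tx": 10.5,"ty": 1.5,"tz": 0,"rx": 0,"ry": 0,"rz": 0},
    {"tx": 14,"ty": 2,"tz": 0,"rx": 0,"ry": 0,"rz": 0},
    {"tx": 17.5,"ty": 2.5,"tz": 0,"rx": 0,"ry": 0,"rz": 0},
  ],
)

```text
time: 8.9
position: [0.5759, -0.1511, 0.1597]
tool_rot: [0.765, 0.644, 0.0, 0.0]
ft_force: [0.5, -0.1, -0.1]
grip_width: 0.0318
```

Emit:
send_rows(
  deltas=[
    {"tx": 3.5,"ty": 0.5,"tz": 0,"rx": 0,"ry": 0,"rz": 0},
    {"tx": 7,"ty": 1,"tz": 0,"rx": 0,"ry": 0,"rz": 0},
    {"tx": 9.7,"ty": 1.3,"tz": 0,"rx": 0,"ry": 0,"rz": 0},
    {"tx": 9.7,"ty": 1.3,"tz": 0,"rx": 0,"ry": 0,"rz": 0},
    {"tx": 9.7,"ty": 1.3,"tz": 0,"rx": 0,"ry": 0,"rz": 0},
  ],
)

```text
time: 9.32
position: [0.6051, -0.0577, 0.1595]
tool_rot: [0.764, 0.645, -0.0, 0.0]
ft_force: [0.7, -0.4, 0.0]
grip_width: 0.0318
```

Run:
```python
from h import *
plan(.6055,-.0595,.055,-.1704)
c,W=wristW()
cv2.imwrite('pics/w8.png',c['color'][:,:,::-1])
```

```text
t 9.32 pos [ 0.6051 -0.0577  0.1595] f [ 0.7 -0.4  0. ] w 0.0318 delta cm [-0.17  0.07 10.45] rot [-0.     0.     0.003] q [-0.28  0.58  1.54 -0.    1.02 -0.11]
```

View pics/w8.png

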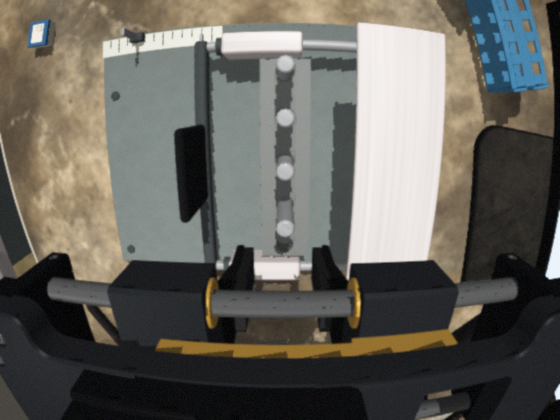

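Emit:
send_rows(
  deltas=[
    {"tx": -0.1,"ty": 0.1,"tz": 1.5,"rx": 0,"ry": 0,"rz": 0},
    {"tx": -0.1,"ty": 0.1,"tz": 3,"rx": 0,"ry": 0,"rz": 0},
    {"tx": -0.1,"ty": 0.1,"tz": 4,"rx": 0,"ry": 0,"rz": 0},
    {"tx": -0.1,"ty": 0.1,"tz": 4.3,"rx": 0,"ry": 0,"rz": 0},
    {"tx": -0.1,"ty": 0.1,"tz": 4.3,"rx": 0,"ry": 0,"rz": 0},
  ],
)

```text
time: 9.78
position: [0.605, -0.0614, 0.1155]
tool_rot: [0.765, 0.644, -0.001, -0.001]
ft_force: [0.3, -0.1, 0.3]
grip_width: 0.0317
```

Emit:
send_rows(
  deltas=[
    {"tx": 0,"ty": 0,"tz": 0,"rx": 0,"ry": 0,"rz": 0},
    {"tx": 0,"ty": 0,"tz": 0,"rx": 0,"ry": 0,"rz": 0},
    {"tx": 0,"ty": 0,"tz": 0,"rx": 0,"ry": 0,"rz": 0},
  ],
)

```text
time: 10.03
position: [0.6065, -0.0607, 0.1174]
tool_rot: [0.765, 0.644, 0.0, 0.001]
ft_force: [-0.4, 0.5, -0.5]
grip_width: 0.0321
```

Run:
```python
from h import *
plan(.6055,-.0595,.056,-.1704)
c,W=wristW()
cv2.imwrite('pics/w9.png',c['color'][:,:,::-1])
u,v=np.meshgrid(range(560),range(420))
m=(abs(W[...,2]-.097)<.006)&(abs(u-283)<30)&(v>150)&(v<300)
s=W[m]; print(s.mean(0).round(4),((s.max(0)+s.min(0))/2).round(4),m.sum())
```

```text
t 10.03 pos [ 0.6065 -0.0607  0.1174] f [-0.4  0.5 -0.5] w 0.0321 delta cm [ 0.11 -0.13  6.14] rot [ 0.002  0.    -0.001] q [-0.28  0.64  1.56 -0.    0.94 -0.11]
[ 0.6054 -0.0584  0.0969] [ 0.6052 -0.0599  0.0952] 423
```

View pics/w9.png

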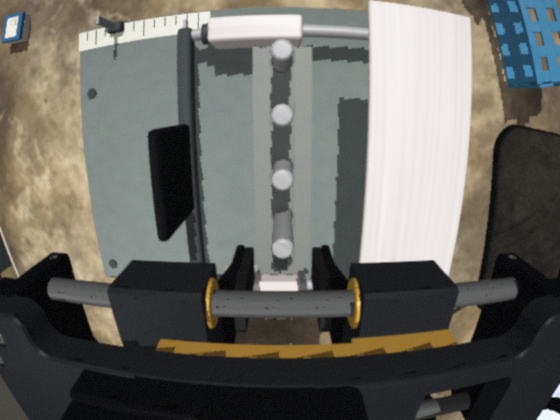

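Aligned (pin at (282,247), finger centre 282). Descend, close, lift.

Emit:
send_rows(
  deltas=[
    {"tx": 0.1,"ty": -0.1,"tz": 2,"rx": 0,"ry": 0,"rz": 0},
    {"tx": 0.1,"ty": -0.1,"tz": 4,"rx": 0,"ry": 0,"rz": 0},
    {"tx": 0.1,"ty": -0.1,"tz": 5.4,"rx": 0,"ry": 0,"rz": 0},
    {"tx": 0.1,"ty": -0.1,"tz": 6,"rx": 0,"ry": 0,"rz": 0},
    {"tx": 0.1,"ty": -0.1,"tz": 6,"rx": 0,"ry": 0,"rz": 0},
  ],
)

```text
time: 10.5
position: [0.6043, -0.0589, 0.0554]
tool_rot: [0.765, 0.644, -0.001, -0.001]
ft_force: [-0.0, -0.8, -0.4]
grip_width: 0.0319
```

Emit:
send_rows(
  deltas=[
    {"tx": 0,"ty": 0,"tz": 0,"rx": 0,"ry": 0,"rz": 0},
    {"tx": 0,"ty": 0,"tz": 0,"rx": 0,"ry": 0,"rz": 0},
    {"tx": 0,"ty": 0,"tz": 0,"rx": 0,"ry": 0,"rz": 0},
  ],
)

```text
time: 10.75
position: [0.606, -0.0594, 0.0577]
tool_rot: [0.765, 0.644, 0.001, 0.001]
ft_force: [0.2, -0.2, 0.7]
grip_width: 0.0322
```

Emit:
send_rows(
  deltas=[
    {"tx": 0,"ty": 0,"tz": 0,"rx": 0,"ry": 0,"rz": 0},
    {"tx": 0,"ty": 0,"tz": 0,"rx": 0,"ry": 0,"rz": 0},
    {"tx": 0,"ty": 0,"tz": 0,"rx": 0,"ry": 0,"rz": 0},
    {"tx": 0,"ty": 0,"tz": 0,"rx": 0,"ry": 0,"rz": 0},
    {"tx": 0,"ty": 0,"tz": 0,"rx": 0,"ry": 0,"rz": 0},
  ],
  claw=0.8,
  squeeze=25,
)

```text
time: 11.17
position: [0.6057, -0.0594, 0.0568]
tool_rot: [0.765, 0.644, 0.0, 0.001]
ft_force: [0.7, 0.2, 1.0]
grip_width: 0.0131
```

Emit:
send_rows(
  deltas=[
    {"tx": 0,"ty": 0,"tz": -1.5,"rx": 0,"ry": 0,"rz": 0},
    {"tx": 0,"ty": 0,"tz": -3,"rx": 0,"ry": 0,"rz": 0},
    {"tx": 0,"ty": 0,"tz": -5,"rx": 0,"ry": 0,"rz": 0},
    {"tx": 0,"ty": 0,"tz": -7,"rx": 0,"ry": 0,"rz": 0},
    {"tx": 0,"ty": 0,"tz": -9.5,"rx": 0,"ry": 0,"rz": 0},
  ],
)

```text
time: 11.58
position: [0.6038, -0.0589, 0.1511]
tool_rot: [0.765, 0.644, -0.001, -0.002]
ft_force: [0.7, 0.6, -1.5]
grip_width: 0.0134
```

Run:
```python
from h import *
plan(.514,-.283,.15,-.1704)
snap('wrist','w10.png')
```

```text
t 11.58 pos [ 0.6038 -0.0589  0.1511] f [ 0.7  0.6 -1.5] w 0.0134 delta cm [-23.61  -5.03   0.12] rot [-0.004 -0.    -0.001] q [-0.28  0.59  1.54 -0.    1.01 -0.11]
```

View pics/w10.png

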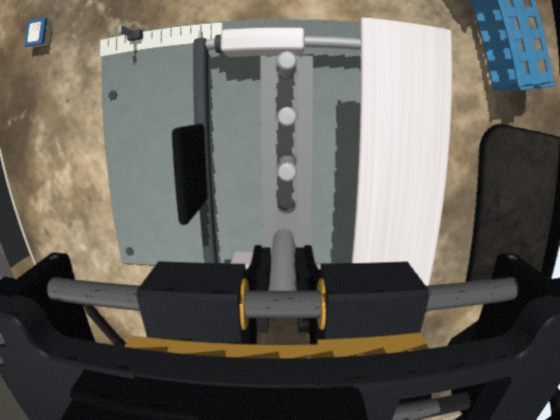

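Emit:
send_rows(
  deltas=[
    {"tx": -3,"ty": -0.6,"tz": 0,"rx": 0,"ry": 0,"rz": 0},
    {"tx": -6.5,"ty": -1.4,"tz": 0,"rx": 0,"ry": 0,"rz": 0},
    {"tx": -10,"ty": -2.1,"tz": 0,"rx": 0,"ry": 0,"rz": 0},
    {"tx": -13.5,"ty": -2.9,"tz": 0,"rx": 0,"ry": 0,"rz": 0},
    {"tx": -17,"ty": -3.6,"tz": 0,"rx": 0,"ry": 0,"rz": 0},
  ],
)

```text
time: 12.05
position: [0.5396, -0.2216, 0.1512]
tool_rot: [0.765, 0.644, -0.0, -0.0]
ft_force: [0.3, -0.7, -0.9]
grip_width: 0.0133
```

Emit:
send_rows(
  deltas=[
    {"tx": -3,"ty": -0.6,"tz": 0,"rx": 0,"ry": 0,"rz": 0},
    {"tx": -5.5,"ty": -1.2,"tz": 0,"rx": 0,"ry": 0,"rz": 0},
    {"tx": -6.6,"ty": -1.4,"tz": 0,"rx": 0,"ry": 0,"rz": 0},
    {"tx": -6.6,"ty": -1.4,"tz": 1.5,"rx": 0,"ry": 0,"rz": 0},
    {"tx": -6.6,"ty": -1.4,"tz": 3,"rx": 0,"ry": 0,"rz": 0},
  ],
)

```text
time: 12.47
position: [0.516, -0.2844, 0.1219]
tool_rot: [0.766, 0.643, 0.0, 0.001]
ft_force: [-1.3, 0.5, 0.2]
grip_width: 0.013
```

Run:
```python
from h import *
plan(.514,-.283,.05,-.1704)
snap('wrist','w11.png')
```

```text
t 12.47 pos [ 0.516  -0.2844  0.1219] f [-1.3  0.5  0.2] w 0.013 delta cm [ 0.11 -0.24  7.19] rot [ 0.002  0.001 -0.003] q [-0.69  0.61  1.62  0.    0.91 -0.52]
```

View pics/w11.png

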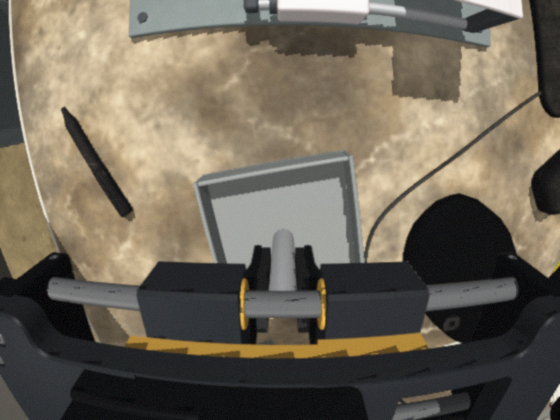

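Emit:
send_rows(
  deltas=[
    {"tx": 0,"ty": 0,"tz": 2,"rx": 0,"ry": 0,"rz": 0},
    {"tx": 0,"ty": 0,"tz": 4,"rx": 0,"ry": 0,"rz": 0},
    {"tx": 0,"ty": 0,"tz": 6,"rx": 0,"ry": 0,"rz": 0},
    {"tx": 0,"ty": 0,"tz": 7,"rx": 0,"ry": 0,"rz": 0},
    {"tx": 0,"ty": 0,"tz": 7,"rx": 0,"ry": 0,"rz": 0},
  ],
)

```text
time: 12.93
position: [0.5144, -0.2814, 0.0493]
tool_rot: [0.765, 0.644, -0.0, -0.003]
ft_force: [0.1, -0.9, -1.2]
grip_width: 0.0134
```

Emit:
send_rows(
  deltas=[
    {"tx": 0,"ty": 0,"tz": 0,"rx": 0,"ry": 0,"rz": 0},
    {"tx": 0,"ty": 0,"tz": 0,"rx": 0,"ry": 0,"rz": 0},
    {"tx": 0,"ty": 0,"tz": 0,"rx": 0,"ry": 0,"rz": 0},
  ],
)

```text
time: 13.18
position: [0.5166, -0.2838, 0.0529]
tool_rot: [0.765, 0.644, 0.0, 0.001]
ft_force: [-0.6, -0.8, -0.4]
grip_width: 0.0135
```

Emit:
send_rows(
  deltas=[
    {"tx": 0,"ty": 0,"tz": 0,"rx": 0,"ry": 0,"rz": 0},
    {"tx": 0,"ty": 0,"tz": 0,"rx": 0,"ry": 0,"rz": 0},
    {"tx": 0,"ty": 0,"tz": 0,"rx": 0,"ry": 0,"rz": 0},
    {"tx": 0,"ty": 0,"tz": 0,"rx": 0,"ry": 0,"rz": 0},
  ],
  claw=3.2,
)

```text
time: 13.52
position: [0.5159, -0.2835, 0.052]
tool_rot: [0.765, 0.644, 0.0, 0.0]
ft_force: [-0.0, -0.2, 0.2]
grip_width: 0.0292
```

Emit:
send_rows(
  deltas=[
    {"tx": 0,"ty": 0,"tz": -2,"rx": 0,"ry": 0,"rz": 0},
    {"tx": 0,"ty": 0,"tz": -5,"rx": 0,"ry": 0,"rz": 0},
    {"tx": 0,"ty": 0,"tz": -8,"rx": 0,"ry": 0,"rz": 0},
    {"tx": 0,"ty": 0,"tz": -11,"rx": 0,"ry": 0,"rz": 0},
    {"tx": 0,"ty": 0,"tz": -13,"rx": 0,"ry": 0,"rz": 0},
  ],
)

```text
time: 13.93
position: [0.5165, -0.2839, 0.1846]
tool_rot: [0.765, 0.644, 0.0, 0.002]
ft_force: [-0.1, -0.1, -0.1]
grip_width: 0.032
```

Run:
```python
from h import *
plan(.538,-.008,.18,-.1704)
snap('wrist','w12.png')
```

```text
t 13.93 pos [ 0.5165 -0.2839  0.1846] f [-0.1 -0.1 -0.1] w 0.032 delta cm [27.56 -2.58  0.4 ] rot [ 0.003  0.002 -0.001] q [-0.69  0.52  1.57  0.    1.05 -0.52]
```

View pics/w12.png

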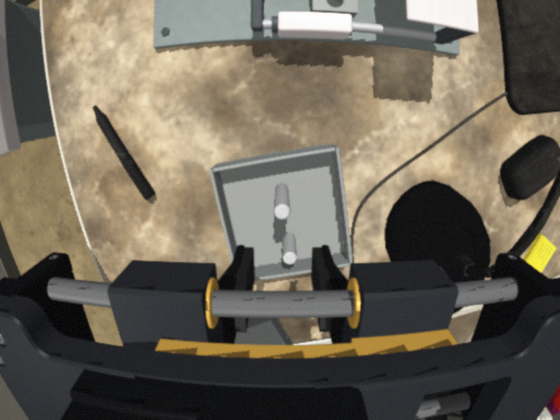

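Emit:
send_rows(
  deltas=[
    {"tx": 3.5,"ty": -0.3,"tz": 0,"rx": 0,"ry": 0,"rz": 0},
    {"tx": 7,"ty": -0.6,"tz": 0,"rx": 0,"ry": 0,"rz": 0},
    {"tx": 10.5,"ty": -1,"tz": 0,"rx": 0,"ry": 0,"rz": 0},
    {"tx": 14,"ty": -1.3,"tz": 0,"rx": 0,"ry": 0,"rz": 0},
    {"tx": 17.5,"ty": -1.7,"tz": 0,"rx": 0,"ry": 0,"rz": 0},
  ],
  claw=3.6,
)

```text
time: 14.4
position: [0.5286, -0.1065, 0.1816]
tool_rot: [0.765, 0.644, 0.0, 0.0]
ft_force: [0.6, -0.3, -0.1]
grip_width: 0.0357
```

Emit:
send_rows(
  deltas=[
    {"tx": 3.5,"ty": -0.3,"tz": 0,"rx": 0,"ry": 0,"rz": 0},
    {"tx": 7,"ty": -0.6,"tz": 0,"rx": 0,"ry": 0,"rz": 0},
    {"tx": 10,"ty": -0.9,"tz": 0,"rx": 0,"ry": 0,"rz": 0},
    {"tx": 10,"ty": -0.9,"tz": 0,"rx": 0,"ry": 0,"rz": 0},
    {"tx": 10,"ty": -0.9,"tz": 0,"rx": 0,"ry": 0,"rz": 0},
  ],
)

```text
time: 14.82
position: [0.5366, -0.0063, 0.1815]
tool_rot: [0.764, 0.646, -0.0, 0.0]
ft_force: [0.9, -0.1, -0.6]
grip_width: 0.0358
```

Run:
```python
from h import *
plan(.538,-.008,.14,-.1704)
c,W=wristW()
cv2.imwrite('pics/w13.png',c['color'][:,:,::-1])
a=-.1704;X=np.array([np.cos(a),np.sin(a)]);Y=np.array([-np.sin(a),np.cos(a)])
for l in ['paddle_top','pointer','mark','cover_edge']:
    for d in robot.tip_of(l,'wrist')[:2]: 
        u,v=np.round(d['xy']).astype(int); w=W[v-2:v+3,u-2:u+3].reshape(-1,3); print(l,d['p'],(u,v),np.nanmedian(w,0).round(4))
u,v=np.meshgrid(range(560),range(420))
m=(abs(W[...,2]-.1)<.008)&(u<320)&(v<270)&(u>100)
m=cv2.morphologyEx(m.astype(np.uint8),cv2.MORPH_OPEN,np.ones((2,2)))>0
s=W[m][:,:2]-[.612,-.0204]; print(m.sum(), np.percentile(s@X,[2,50,98]).round(4),np.percentile(s@Y,[2,50,98]).round(4))
```

```text
t 14.82 pos [ 0.5366 -0.0063  0.1815] f [ 0.9 -0.1 -0.6] w 0.0358 delta cm [-0.14  0.17  4.15] rot [-0.     0.     0.003] q [-0.22  0.46  1.7  -0.    0.98 -0.05]
paddle_top 0.81 (np.int64(287), np.int64(222)) [ 0.5381 -0.0097  0.1015]
pointer 0.97 (np.int64(287), np.int64(79)) [0.5582 0.106  0.032 ]
mark 0.65 (np.int64(215), np.int64(76)) [0.4876 0.1246 0.0097]
cover_edge 0.82 (np.int64(428), np.int64(216)) [ 0.6616 -0.0304  0.091 ]
cover_edge 0.2 (np.int64(357), np.int64(192)) [ 0.6089 -0.014   0.0338]
822 [nan nan nan] [nan nan nan]
```

View pics/w13.png

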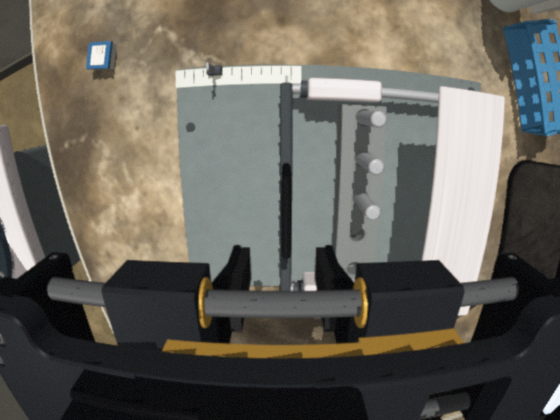

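Emit:
send_rows(
  deltas=[
    {"tx": -0.2,"ty": 0.15,"tz": 2,"rx": 0,"ry": 0,"rz": 0},
    {"tx": -0.2,"ty": 0.15,"tz": 4,"rx": 0,"ry": 0,"rz": 0},
    {"tx": -0.2,"ty": 0.15,"tz": 5.5,"rx": 0,"ry": 0,"rz": 0},
    {"tx": -0.2,"ty": 0.15,"tz": 6,"rx": 0,"ry": 0,"rz": 0},
    {"tx": -0.2,"ty": 0.15,"tz": 6,"rx": 0,"ry": 0,"rz": 0},
  ],
)

```text
time: 15.48
position: [0.537, -0.0109, 0.1203]
tool_rot: [0.765, 0.643, -0.001, -0.001]
ft_force: [0.5, -0.0, 0.8]
grip_width: 0.0362
```

Run:
```python
from h import *
c,W=wristW(); c,W=wristW(); c,W=wristW()
plan(.538,-.0085,.064,-.1704)
cv2.imwrite('pics/w14.png',c['color'][:,:,::-1])
```

```text
t 15.63 pos [ 0.5388 -0.0107  0.1223] f [ 0.5 -0.8 -0.3] w 0.0359 delta cm [ 0.2  -0.12  5.83] rot [ 0.002  0.    -0.001] q [-0.23  0.56  1.74  0.    0.84 -0.06]
```

View pics/w14.png

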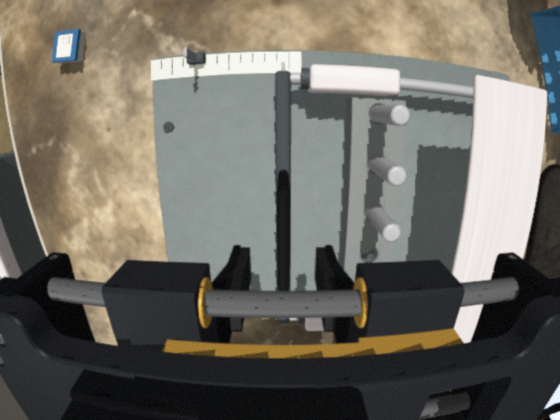

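Paddle (x≈284) is centred between the fingers (282). Descend and close, 40 N.

Emit:
send_rows(
  deltas=[
    {"tx": 0.2,"ty": 0,"tz": 2,"rx": 0,"ry": 0,"rz": 0},
    {"tx": 0.2,"ty": 0,"tz": 4,"rx": 0,"ry": 0,"rz": 0},
    {"tx": 0.2,"ty": 0,"tz": 5.4,"rx": 0,"ry": 0,"rz": 0},
    {"tx": 0.2,"ty": 0,"tz": 5.8,"rx": 0,"ry": 0,"rz": 0},
    {"tx": 0.2,"ty": 0,"tz": 5.8,"rx": 0,"ry": 0,"rz": 0},
  ],
)

```text
time: 16.05
position: [0.5383, -0.0081, 0.0634]
tool_rot: [0.765, 0.644, -0.0, -0.0]
ft_force: [-0.8, -0.1, 0.2]
grip_width: 0.0361
```

Emit:
send_rows(
  deltas=[
    {"tx": 0,"ty": 0,"tz": 0,"rx": 0,"ry": 0,"rz": 0},
    {"tx": 0,"ty": 0,"tz": 0,"rx": 0,"ry": 0,"rz": 0},
    {"tx": 0,"ty": 0,"tz": 0,"rx": 0,"ry": 0,"rz": 0},
    {"tx": 0,"ty": 0,"tz": 0,"rx": 0,"ry": 0,"rz": 0},
  ],
)

```text
time: 16.38
position: [0.539, -0.0082, 0.0645]
tool_rot: [0.765, 0.644, 0.001, 0.001]
ft_force: [0.4, 0.6, -0.5]
grip_width: 0.0361
```

Emit:
send_rows(
  deltas=[
    {"tx": 0,"ty": 0,"tz": 0,"rx": 0,"ry": 0,"rz": 0},
    {"tx": 0,"ty": 0,"tz": 0,"rx": 0,"ry": 0,"rz": 0},
    {"tx": 0,"ty": 0,"tz": 0,"rx": 0,"ry": 0,"rz": 0},
    {"tx": 0,"ty": 0,"tz": 0,"rx": 0,"ry": 0,"rz": 0},
    {"tx": 0,"ty": 0,"tz": 0,"rx": 0,"ry": 0,"rz": 0},
  ],
  claw=0.2,
  squeeze=40,
)

```text
time: 16.8
position: [0.5383, -0.0081, 0.0636]
tool_rot: [0.765, 0.644, 0.0, -0.0]
ft_force: [0.3, -0.3, -0.6]
grip_width: 0.0102
```

Run:
```python
from h import *
plan(.538,-.0085,.064,-.1704)
c,W=wristW()
cv2.imwrite('pics/w15.png',c['color'][:,:,::-1])
for l in ['pointer','mark']:
    for d in robot.tip_of(l,'wrist')[:2]: 
        u,v=np.round(d['xy']).astype(int); w=W[v-2:v+3,u-2:u+3].reshape(-1,3); print(l,d['p'],(u,v),np.nanmedian(w,0).round(4))
```

```text
t 16.8 pos [ 0.5383 -0.0081  0.0636] f [ 0.3 -0.3 -0.6] w 0.0102 delta cm [-0.05 -0.03 -0.04] rot [-0.    -0.    -0.001] q [-0.22  0.65  1.78  0.    0.71 -0.05]
pointer 0.83 (np.int64(284), np.int64(58)) [0.5574 0.1049 0.0327]
pointer 0.49 (np.int64(394), np.int64(177)) [0.6132 0.0238 0.0333]
mark 0.81 (np.int64(176), np.int64(58)) [0.4872 0.1249 0.009 ]
mark 0.29 (np.int64(38), np.int64(42)) [0.3742 0.1774 0.0143]
```

View pics/w15.png

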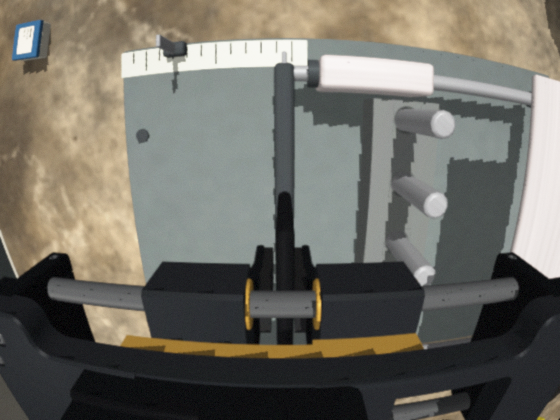

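Emit:
send_rows(
  deltas=[
    {"tx": 0,"ty": 0,"tz": 0,"rx": 0,"ry": 0,"rz": 0},
    {"tx": 0,"ty": -0.6,"tz": 0,"rx": 0,"ry": 0,"rz": 0},
    {"tx": 0,"ty": -1.4,"tz": 0,"rx": 0,"ry": 0,"rz": 0},
    {"tx": 0,"ty": -2.2,"tz": 0,"rx": 0,"ry": 0,"rz": 0},
    {"tx": 0,"ty": -3.0,"tz": 0,"rx": 0,"ry": 0,"rz": 0},
  ],
)

```text
time: 17.37
position: [0.5088, -0.0031, 0.0636]
tool_rot: [0.765, 0.644, 0.001, 0.001]
ft_force: [4.7, 0.5, -4.8]
grip_width: 0.0075
```

Emit:
send_rows(
  deltas=[
    {"tx": 0,"ty": -0.8,"tz": 0,"rx": 0,"ry": 0,"rz": 0},
    {"tx": 0,"ty": -1.6,"tz": 0,"rx": 0,"ry": 0,"rz": 0},
    {"tx": 0,"ty": -2.4,"tz": 0,"rx": 0,"ry": 0,"rz": 0},
    {"tx": 0,"ty": -3.0,"tz": 0,"rx": 0,"ry": 0,"rz": 0},
    {"tx": 0,"ty": -3.0,"tz": 0,"rx": 0,"ry": 0,"rz": 0},
  ],
)

```text
time: 17.78
position: [0.4788, 0.002, 0.0636]
tool_rot: [0.765, 0.644, 0.0, 0.001]
ft_force: [5.7, -0.8, -7.5]
grip_width: 0.0079
```

Emit:
send_rows(
  deltas=[
    {"tx": 0,"ty": 0,"tz": 0,"rx": 0,"ry": 0,"rz": 0},
    {"tx": 0,"ty": 0,"tz": 0,"rx": 0,"ry": 0,"rz": 0},
    {"tx": 0,"ty": 0,"tz": 0,"rx": 0,"ry": 0,"rz": 0},
    {"tx": 0,"ty": 0,"tz": 0,"rx": 0,"ry": 0,"rz": 0},
  ],
)

```text
time: 18.12
position: [0.4802, 0.0018, 0.0636]
tool_rot: [0.765, 0.644, 0.001, 0.001]
ft_force: [7.0, 0.3, -6.9]
grip_width: 0.0079
```

```bash
cat > m.py <<'E'
from h import *
import sys
tag=sys.argv[1]
plan(.538,-.0085,.064,-.1704)
c,W=wristW()
cv2.imwrite('pics/w%s.png'%tag,cv2.resize(c['color'][0:150,60:360,::-1],None,fx=2.6,fy=2.6,interpolation=cv2.INTER_CUBIC))
for l in ['pointer','mark']:
    for d in robot.tip_of(l,'wrist')[:2]: 
        u,v=np.round(d['xy']).astype(int); w=W[v-2:v+3,u-2:u+3].reshape(-1,3); print(l,d['p'],(u,v),np.nanmedian(w,0).round(4))
c=snap('top','t%s.png'%tag)
cv2.imwrite('pics/t%s.png'%tag,cv2.resize(c['color'][130:250,190:310,::-1],None,fx=5,fy=5,interpolation=cv2.INTER_CUBIC))
a=-.1704;X=np.array([np.cos(a),np.sin(a)]);Y=np.array([-np.sin(a),np.cos(a)])
for l,zz in [('pointer',.03),('mark',.008)]:
    for d in robot.tip_of(l,'top')[:2]:
        w=atz(c,*d['xy'],zz)[:2]-[.6138,-.0221]; print('top',l,d['p'],np.round(d['xy'],1),(w@X).round(4),(w@Y).round(4))
E
python3 m.py 16
```

```text
t 18.12 pos [0.4802 0.0018 0.0636] f [ 7.   0.3 -6.9] w 0.0079 delta cm [-0.03  5.87 -0.02] rot [ 0.003  0.    -0.001] q [-0.23  0.61  1.93  0.    0.6  -0.06]
pointer 0.56 (np.int64(282), np.int64(55)) [0.4985 0.1168 0.0323]
mark 0.84 (np.int64(261), np.int64(53)) [0.4859 0.1247 0.0085]
```

View pics/w16.png

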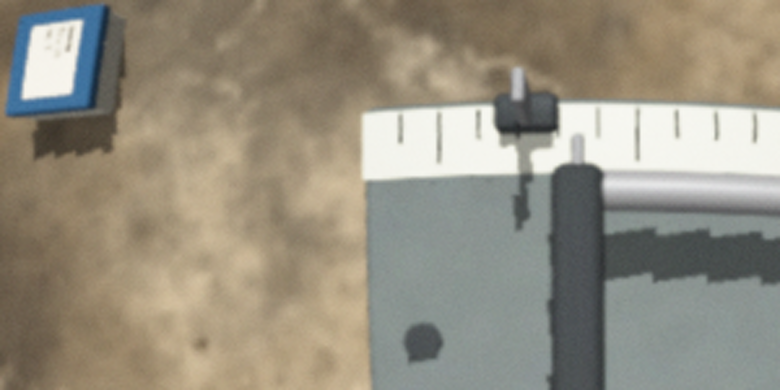

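View pics/t16.png

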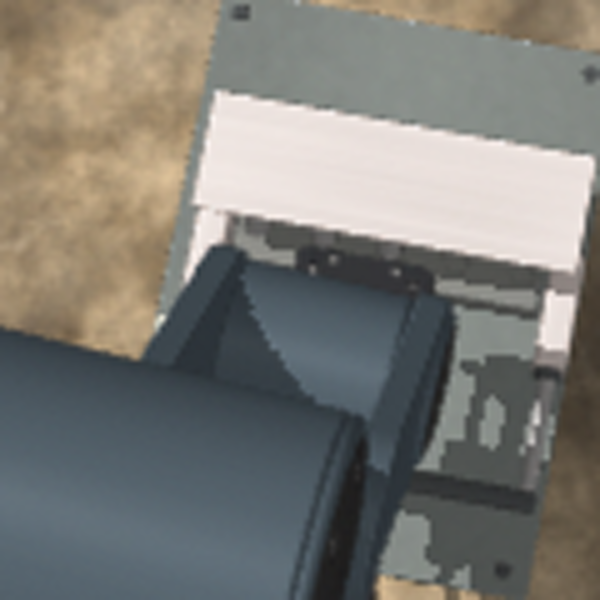

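Emit:
send_rows(
  deltas=[
    {"tx": 0,"ty": -0.5,"tz": 0,"rx": 0,"ry": 0,"rz": 0},
    {"tx": 0,"ty": -1.0,"tz": 0,"rx": 0,"ry": 0,"rz": 0},
    {"tx": 0,"ty": -1.3,"tz": 0,"rx": 0,"ry": 0,"rz": 0},
    {"tx": 0,"ty": -1.3,"tz": 0,"rx": 0,"ry": 0,"rz": 0},
    {"tx": 0,"ty": -1.3,"tz": 0,"rx": 0,"ry": 0,"rz": 0},
  ],
)

```text
time: 18.83
position: [0.4678, 0.0039, 0.0636]
tool_rot: [0.765, 0.644, 0.001, 0.002]
ft_force: [7.8, 0.4, -8.2]
grip_width: 0.0073
```

Emit:
send_rows(
  deltas=[
    {"tx": 0,"ty": 0,"tz": 0,"rx": 0,"ry": 0,"rz": 0},
    {"tx": 0,"ty": 0,"tz": 0,"rx": 0,"ry": 0,"rz": 0},
    {"tx": 0,"ty": 0,"tz": 0,"rx": 0,"ry": 0,"rz": 0},
    {"tx": 0,"ty": 0,"tz": 0,"rx": 0,"ry": 0,"rz": 0},
  ],
)

```text
time: 19.17
position: [0.468, 0.0039, 0.0636]
tool_rot: [0.765, 0.644, 0.001, 0.002]
ft_force: [7.6, -0.5, -8.2]
grip_width: 0.0075
```

```bash
sed -i 's/\[0:150,60:360,::-1\],None,fx=2.6,fy=2.6/[20:100,220:350,::-1],None,fx=6,fy=6/' m.py; python3 m.py 17
```

```text
t 19.17 pos [0.468  0.0039 0.0636] f [ 7.6 -0.5 -8.2] w 0.0075 delta cm [-0.03  7.11 -0.01] rot [ 0.004  0.    -0.001] q [-0.23  0.6   1.96  0.    0.58 -0.06]
pointer 0.74 (np.int64(283), np.int64(55)) [0.4869 0.1193 0.0325]
mark 0.89 (np.int64(281), np.int64(51)) [0.4864 0.1213 0.0322]
```

View pics/w17.png

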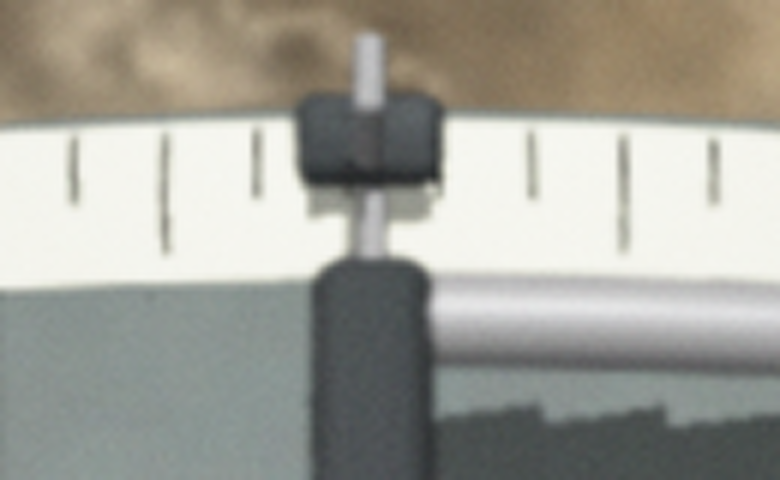

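Emit:
send_rows(
  deltas=[
    {"tx": 0,"ty": 0,"tz": 0,"rx": 0,"ry": 0,"rz": 0},
    {"tx": 0,"ty": 0,"tz": 0,"rx": 0,"ry": 0,"rz": 0},
    {"tx": 0,"ty": 0,"tz": 0,"rx": 0,"ry": 0,"rz": 0},
    {"tx": 0,"ty": 0,"tz": 0,"rx": 0,"ry": 0,"rz": 0},
    {"tx": 0,"ty": 0,"tz": 0,"rx": 0,"ry": 0,"rz": 0},
  ],
)

```text
time: 19.88
position: [0.468, 0.0038, 0.0636]
tool_rot: [0.765, 0.644, 0.001, 0.002]
ft_force: [8.2, -1.5, -7.8]
grip_width: 0.0072
```

Emit:
send_rows(
  deltas=[
    {"tx": 0,"ty": 0,"tz": 0,"rx": 0,"ry": 0,"rz": 0},
    {"tx": 0,"ty": 0,"tz": 0,"rx": 0,"ry": 0,"rz": 0},
    {"tx": 0,"ty": 0,"tz": 0,"rx": 0,"ry": 0,"rz": 0},
    {"tx": 0,"ty": 0,"tz": 0,"rx": 0,"ry": 0,"rz": 0},
    {"tx": 0,"ty": 0,"tz": 0,"rx": 0,"ry": 0,"rz": 0},
  ],
)

```text
time: 20.3
position: [0.468, 0.0038, 0.0636]
tool_rot: [0.765, 0.644, 0.001, 0.002]
ft_force: [7.5, -0.6, -8.5]
grip_width: 0.0077
```

```bash
python3 m.py 18
python3 - <<'E'
from h import *
snap('wrist','w19.png'); snap('scene','s19.png');
E
```

```text
t 20.3 pos [0.468  0.0038 0.0636] f [ 7.5 -0.6 -8.5] w 0.0077 delta cm [-0.02  7.11 -0.01] rot [ 0.004  0.    -0.001] q [-0.23  0.6   1.96  0.    0.58 -0.06]
pointer 0.67 (np.int64(284), np.int64(56)) [0.4874 0.1193 0.0318]
mark 0.69 (np.int64(281), np.int64(50)) [0.4866 0.1256 0.0153]
```

View pics/w18.png

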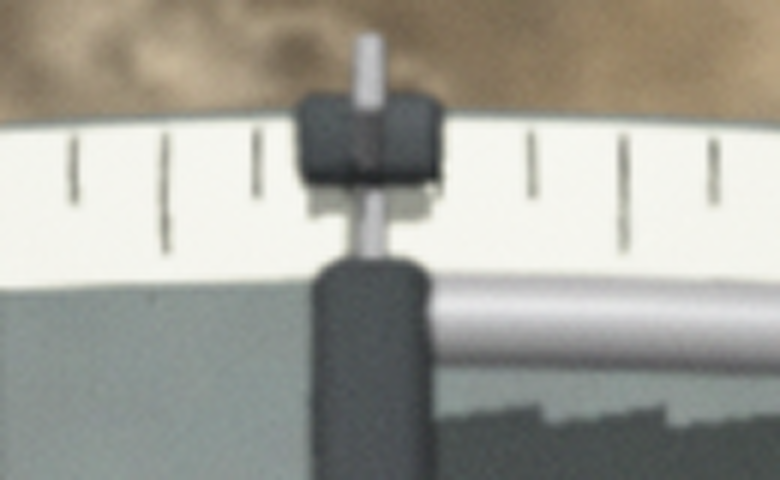

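View pics/w19.png

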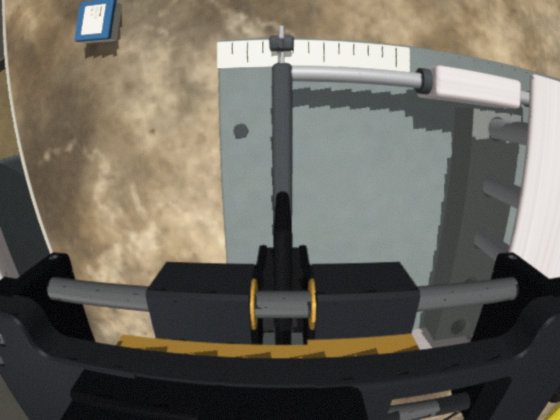

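View pics/s19.png

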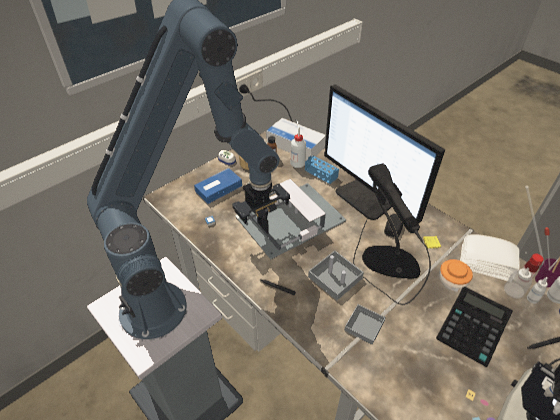

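```bash
python3 -c "
from h import *
print(robot.hand_in())"
```

```text
the job is handed in; nothing more can be done
None
```

I took the short and long pins out of the rack and stood both in the larger (130 mm) tray. I then pulled the handle to the mark and handed the job in while still gripping it, at about 20.5 s.

My last checks:
- **Pointer:** the wrist image shows the pointer and the fin in line to about 0.15 mm. The networks put the offset at 1 to 2 mm, but their fin point landed at the wrong height, so I went by the picture. The top camera could not check this because the arm was in the way.
- **Handle:** the grip stayed steady for the last second before hand-in. The wrist force was about 8 N along the pull and about 8 N downward.
- **Matching pins:** all three are standing under the cover, which slid over them without touching.
- **Tray and bystanders:** both rejected pins are standing in the tray. I saw nothing else moved, but I checked that by eye and did not measure it.

One early disagreement: the top and wrist cameras differed by 2–3 mm on where the pins stood. I used mainly the wrist readings, and both grasps came out centred.

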